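Push a stock bin through the posts into its bay

TASK

Put the loaded red picking bin back in stock: without gripping or lifting it, push it along the bench with the fingertips and in through the narrow gap between the two steel posts of the bay that carries the red tab, until it stands square and fully home against the back rail like its neighbours. Then draw the hand clear. Leave everything else where it is.

Things in the scene. Friction and masses are not known exactly. Their poses are not given: they have to be found in the camera images.
- red_bin: loose red plastic bin full of zinc brackets, 0.3 to 0.56 kg, slides on the bench; 100 (x) x 90 (y) x 50 mm high, upright corners rounded at 6 mm. Origin: centre of the underside. Its +x end, the 50 mm high back wall, enters the bay first; the -x end is the low open front, a flat upright wall 28 mm high. Flat upright sides. Starts before the rack, askew by up to 0.5 rad
- red_tab: the red bin's bay, one of four, marked by a red clip on the back rail (50 mm wide, top 78 mm above the bench). The origin is not in the clip but on the bench in the middle of the bay, where the red bin's origin is when fully home (the rail is 1 mm further). x points into the bay, towards the rail; y is across it
- red_gap (a point): point on the bench midway between the two fixed steel posts at the red-tab bay's mouth, 70 mm ahead (-x) of the bay's origin; same axes. Gap 96 mm wide; posts 18 mm wide, 58 mm high, reaching from 80 to 60 mm ahead of the bay's origin, front corners rounded. Behind them the bay is 108 mm wide, between 55 mm high dividers, open above; its floor is the bench
- rack: rack of four bays side by side, fixed: brown hardboard dividers with steel posts at the front, pine back rail 45 mm high. Origin on the bench, mid-rack, on the line through the home spots; bay centres at y = -171, -57, 57, 171 mm; x points into the bays. Post fronts at x = -80 mm, rail face at x = 51 mm, 474 mm wide
- yellow_bin: yellow bin, same kind and size as the red one, loose, home in one of the bays; origin at the centre of its underside. Leave alone
- green_bin: green bin, same kind and size, loose, home in another bay; origin at the centre of its underside. Leave alone
- blue_tab: blue clip on the rail of the other empty bay, which is not to be used; origin on the bench at that bay's home spot, x into the bay
- bracket_a: loose zinc angle bracket, 36 x 22 x 22 mm, lying on the bench inside the blue-tab bay; origin at the centre of its underside. Leave alone
- bracket_b: loose zinc angle bracket, 36 x 22 x 22 mm, on the right of the bench; origin at the centre of its underside. Leave alone
- screwdriver: loose screwdriver lying on the right of the bench, about 200 mm long along its x. Leave alone
- mug: white mug, 85 mm high, 76 mm across, on the left of the bench; origin under its centre. Leave alone
- tape: roll of tape lying flat, 90 mm across, 25 mm high, on the left of the bench; origin under its centre. Leave alone
- carton: small cardboard carton 70 x 50 x 35 mm on the left of the rack; origin under its centre. Leave alone
- bin_front (a point): point on the red bin: middle of the foot of its low front wall (the -x end), 50 mm from its origin; same axes as the bin
Mind the look-alikes: they are no part of the job. Several things look just like the red_bin: the one meant starts farthest to the robot's left.

How it is judged:
By the outcome, as a careful person would: the job done as asked, in the order asked, and still so for the second after the job is handed in, with the robot touching nothing.
It also fails if it takes over 48 s, if anything falls off the work surface, if the arm or the gripper's body presses on something with over 40 N, if the wrist force passes 120 N, or if a joint passes its speed limit or range.

ROBOT

A 6-joint arm with a two-finger parallel gripper is mounted at the origin on the work surface. World frame = base frame: x ahead of the robot, y to its left, z up, the work surface at z = 0. Lengths are in m, angles in rad, forces in N, time in s.
With the tool pointing down it reaches from about 0.375 to 0.9 m from the base axis. Payload 3.1 kg.
Tool frame: the origin (TCP) lies at the centre of the arm's flange, where the gripper is bolted on; the fingertips stand 182 mm ahead of it and the grasp point (between the pads) lies 164 mm ahead of it; z points along the fingers, y is the line along which they close (so a half turn about z gives the same grasp; the last joint's range is limited). The gripper opens to 87 mm and grips with 3 to 60 N. Pads are 19 mm wide; open, the fingers measure 117 mm over their backs; the gripper's body (75 mm by 190 mm) begins 51 mm behind the grasp point.
Start: joints at [0.987, 0.527, 1.433, -0, 1.181, -0.178], TCP at [0.247, 0.574, 0.405] pointing down, gripper open.
Joint ranges: [-3.08, 3.08], [-0.75, 2.2], [0.22, 2.44], [-1.43, 4.57], [0, 2.65], [-2.85, 2.85]. Speed limits (rad/s): [2.79, 2.79, 3.14, 3.14, 3.14, 3.14].

INTERFACE

Orientations are given as a unit quaternion [x, y, z, w].
In Python, from rig import * gives the robot as it stands.
- The arm moves only by the tool move_arm, never from a script. Its argument "commands" is a list that holds one entry, the list of rows, each a list of 6 numbers: the shift along the tool's x, y, z in units of 40 mm (1.0 is 40 mm), then the turn, a rotation vector about the tool's x, y, z in rad. A call has 1 to 12 rows; each row is the pose to reach, as a shift and turn from the pose commanded when the call began, along the tool's axes at that moment; what a row does not reach only later rows make up. A row lasts 1/8 s, in which the tool goes at most 62.5 mm and 10.7 degrees, less where a joint would pass 70% of its speed; a pose out of reach is approached as far as the arm can. A call with a gripper value outside its range is refused whole. "claw" is the closure, from -1 (fully open) to 1 (shut), so that 0 is half open, set as the call begins (left out, the last holds). The fingers move at their own pace and stop on an object; "squeeze" is the grip in N (left out, the last holds). Time passes only in rows, so rows that repeat a pose let the fingers close. It gives the time, the measured TCP pose, the force, the opening and the grip force at its end, in the units of the state.
- get_obs(): the state, without advancing time (a new reading comes with each control period).
- camera(name): name is "side" or "top" or "wrist"; returns a dict with "pixels" (400x640x3 uint8, blue, green, red), "range_z" (400x640 float32, m along the optical axis (not along the pixel's ray), 0 where there is no reading), "camera_matrix" (3x3 intrinsics, pixels), "extrinsics" (4x4, takes a point from world to camera coordinates). Camera axes: x right, y up, looking along -z (the intrinsics and any distortion apply to the point x, -y, -z); pixel columns grow to the right and rows downward; lengths in m; the calibration is good to about 2 mm. A picture is of the moment at which its call begins.
- hand_in(): hands the job in; it is judged then, once.
The state is a dict: "time": time; "q": joint angles; "joint_velocities": joint speeds; "joint_torque": joint torques, N m; "position": TCP position; "tool_rot": TCP orientation; "ft_force": force on the tool from outside, world axes, zero at the start; "moment": the same for the moment, N m; "grip_width": finger opening in m; "grip_force": force on a finger pad.
Only numpy, scipy, OpenCV 4.12 (cv2) and the standard library are available. Lean on these libraries where they do the work, as an engineer would, in place of code of your own. Each camera call takes 0.05 s, during which the arm holds its last target. There are 200 camera calls.

## Working session

There is one attempt and no reset: what is moved stays moved. The work goes in short steps, Python scripts to look and compute and a tool call to move; the robot and the scene stay as the last step left them, time stands still between calls to the robot, and variables do not carry over. Pictures are saved under pics/ and viewed, at most 10 in all, crops included, and the job is handed in when it is done.

Besides the shell and the picture viewer there is one more tool, called after "Request:" as name(argument=value, ...) on one line, values as JSON. move_arm: Moves the arm, as the interface text tells. Its arguments: {"type":"object","properties":{"commands":{"type":"array","items":{"type":"array","items":{"type":"array","items":{"type":"number"}}}},"claw":{"type":"number"},"squeeze":{"type":"number"}},"required":["commands"]}

```bash
mkdir -p pics
cat > h.py <<'E'
from rig import *
import numpy as np, cv2
def pts(c):
    K=np.array(c["camera_matrix"]);E=np.array(c["extrinsics"]);z=c["range_z"]
    v,u=np.mgrid[0:z.shape[0],0:z.shape[1]]
    P=np.stack([(u-K[0,2])/K[0,0]*z,-(v-K[1,2])/K[1,1]*z,-z],-1)
    return (P-E[:3,3])@E[:3,:3], z>0
E
python3 - <<'E'
from h import *
o=get_obs();print({k:np.round(v,3) for k,v in o.items()})
for n in("top","side"):
    c=camera(n);cv2.imwrite(f"pics/{n}0.png",c["pixels"])
    np.savez(f"{n}0.npz",**c)
    print(n,c.keys(),np.round(c["camera_matrix"],1).tolist(),np.round(c["extrinsics"],3).tolist())
    P,ok=pts(c)
    hsv=cv2.cvtColor(c["pixels"],cv2.COLOR_BGR2HSV)
    m=(((hsv[...,0]<8)|(hsv[...,0]>172))&(hsv[...,1]>130)&(hsv[...,2]>60)).astype(np.uint8)
    k,l,s,ce=cv2.connectedComponentsWithStats(m)
    for i in range(1,k):
        if s[i,4]>25:
            q=P[(l==i)&ok]; print(s[i],ce[i].round(),q.min(0).round(3),q.max(0).round(3),np.median(q,0).round(3))
E
```

```text
{'time': np.float64(0.0), 'q': array([ 0.986,  0.528,  1.434, -0.   ,  1.181, -0.178]), 'joint_velocities': array([-0.002,  0.   ,  0.   , -0.001,  0.002,  0.001]), 'joint_torque': array([-2.0000e-03, -4.4005e+01, -1.7659e+01,  6.3000e-02,  5.8000e-02,
       -0.0000e+00]), 'position': array([0.246, 0.574, 0.404]), 'tool_rot': array([ 0.202,  0.979, -0.001, -0.   ]), 'ft_force': array([-0.864, -0.373, -0.384]), 'moment': array([-0.002, -0.019, -0.002]), 'grip_force': np.float64(0.0), 'grip_width': np.float64(0.087)}
top dict_keys(['pixels', 'range_z', 'camera_matrix', 'extrinsics']) [[486.9, 0.0, 325.9], [0.0, 486.9, 196.4], [0.0, 0.0, 1.0]] [[0.011, -1.0, -0.024, 0.006], [0.996, 0.009, 0.084, -0.454], [-0.084, -0.025, 0.996, -1.166], [0.0, 0.0, 0.0, 1.0]]
[303  93  22   4  60] [314.  95.] [0.685 0.017 0.044] [0.703 0.065 0.083] [0.698 0.039 0.052]
[303  99  22   7 106] [313. 102.] [0.672 0.017 0.043] [0.688 0.067 0.055] [0.68  0.043 0.05 ]
[498 165  39  26 372] [517. 178.] [ 0.474 -0.496  0.003] [ 0.534 -0.404  0.032] [ 0.502 -0.451  0.024]
[271 179  45  49 764] [294. 207.] [ 0.379 
[... 708 characters left out ...]
0.023]
[380 145  40  28 417] [398. 160.] [ 0.226 -0.314  0.006] [ 0.338 -0.198  0.055] [ 0.284 -0.22   0.032]
[340 157  12   5  38] [344. 159.] [ 0.42  -0.206  0.031] [ 0.452 -0.192  0.049] [ 0.44  -0.198  0.04 ]
[328 158  39  28 408] [343. 176.] [ 0.373 -0.191  0.005] [ 0.484 -0.096  0.054] [ 0.437 -0.113  0.033]
[354 162   8   7  30] [357. 165.] [ 0.39  -0.214  0.015] [ 0.412 -0.184  0.03 ] [ 0.402 -0.204  0.023]
[230 189  15  11  88] [237. 195.] [0.675 0.019 0.037] [0.7   0.069 0.066] [0.685 0.049 0.051]
[321 200  25   9  77] [331. 203.] [0.416 0.035 0.031] [0.476 0.055 0.054] [0.454 0.044 0.046]
[310 205  49  37 668] [332. 225.] [0.382 0.045 0.004] [0.493 0.145 0.055] [0.441 0.126 0.029]
```

View pics/top0.png

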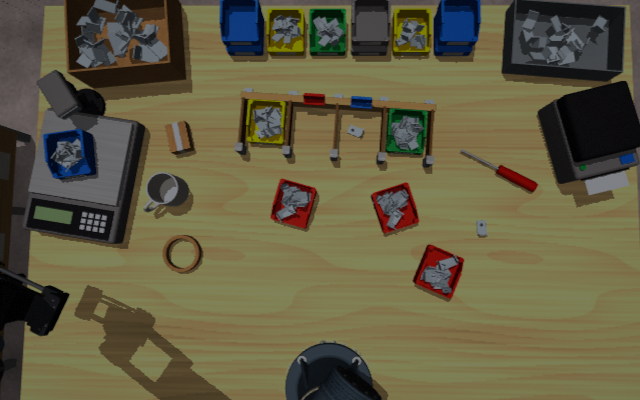

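View pics/side0.png

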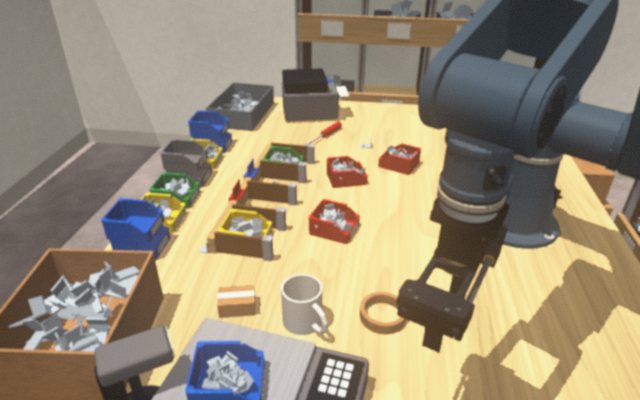

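The top view has three red bins: A at (294,205), B at (397,210) and C at (438,272). A is farthest to the robot's left, so it's the one meant. The screwdriver handle at (517,178) and the red tab at (314,99) are also red. The rack's five posts sit at about (241,147), (288,151), (335,156), (382,160) and (430,160). From left to right the bays are yellow, red tab, blue tab and green. Next I'll take a close crop and measure.

```bash
cat > m.py <<'E'
from h import *
def ray(c,uv,h):
    K=np.array(c["camera_matrix"]);E=np.array(c["extrinsics"]);R=E[:3,:3];o=-R.T@E[:3,3]
    uv=np.atleast_2d(uv).astype(float)
    d=np.stack([(uv[:,0]-K[0,2])/K[0,0],-(uv[:,1]-K[1,2])/K[1,1],-np.ones(len(uv))],-1)@R
    return o+d*((h-o[2])/d[:,2])[:,None]
def red(c):
    h=cv2.cvtColor(c["pixels"],cv2.COLOR_BGR2HSV)
    return ((h[...,0]<8)|(h[...,0]>172))&(h[...,1]>110)&(h[...,2]>50)
E
python3 - <<'E'
from m import *
c=dict(np.load("top0.npz"));P,ok=pts(c)
im=c["pixels"];cv2.imwrite("pics/crop1.png",cv2.resize(im[85:235,230:445],None,fx=3.6,fy=3.6,interpolation=cv2.INTER_CUBIC))
hsv=cv2.cvtColor(im,cv2.COLOR_BGR2HSV)
for u,v in((241,147),(288,151),(335,156),(382,160),(430,160)):
    s=np.s_[v-12:v+12,u-10:u+10]
    m=(hsv[s][...,1]<60)&(hsv[s][...,2]>80)&ok[s]&(P[s][...,2]>.047)
    vv,uu=np.nonzero(m); 
    if len(vv): print(len(vv),uu.mean()+u-10,vv.mean()+v-12,ray(c,[uu.mean()+u-10,vv.mean()+v-12],.058).round(4),P[s][m].mean(0).round(4))
# bin points
r=red(c); b=np.s_[170:240,260:330]
Q=P[b][ok[b]&(P[b][...,2]>.008)&(P[b][...,0]<.52)]
(cx,cy),(w,h),a=cv2.minAreaRect(Q[:,:2].astype(np.float32));print("rect",cx,cy,w,h,a,len(Q))
T=Q[Q[:,2]>.046]; print("top",cv2.minAreaRect(T[:,:2].astype(np.float32)),len(T))
E
```

```text
57 237.80701754385964 146.50877192982455 [[0.5686 0.2207 0.058 ]] [0.5685 0.2205 0.0589]
63 285.44444444444446 149.44444444444446 [[0.5623 0.1067 0.058 ]] [0.5622 0.1066 0.0585]
57 333.0701754385965 152.43859649122808 [[ 0.5558 -0.0066  0.058 ]] [ 0.5557 -0.0066  0.0586]
61 381.08196721311475 155.95081967213116 [[ 0.5482 -0.1202  0.058 ]] [ 0.5481 -0.1202  0.0586]
58 429.7413793103448 159.51724137931035 [[ 0.5404 -0.2347  0.058 ]] [ 0.5403 -0.2345  0.0591]
rect 0.42041751742362976 0.10674825310707092 0.11376019567251205 0.15106575191020966 74.64576721191406 1161
top ((0.44083186984062195, 0.08872179687023163), (0.09029277414083481, 0.08939196914434433), 75.17149353027344) 222
```

View pics/crop1.png

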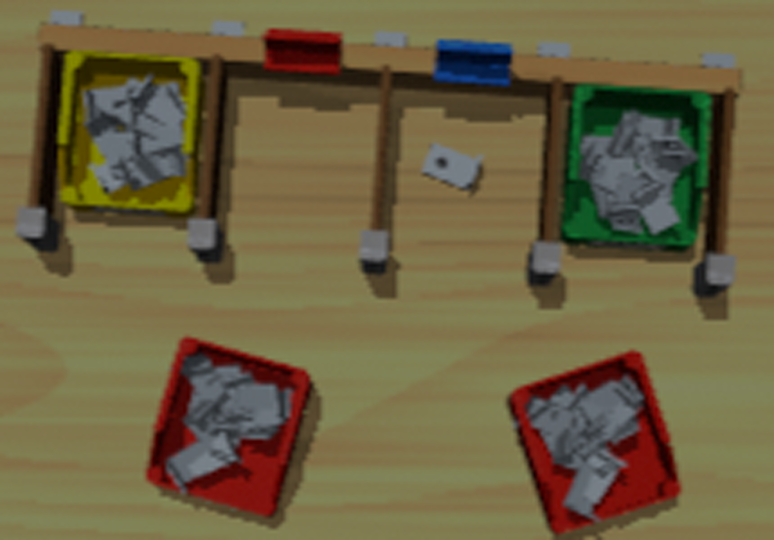

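The crop shows the leftmost red bin with its back corners at crop (185,342) and (310,375), askew clockwise by about 0.26 rad. The bay with the red clip lies between the posts at crop (203,235) and (375,245). Everything agrees with the given sizes: the posts are about 114 mm apart and 58 mm high.

- **Bin:** about (0.436, 0.090), yaw −0.26.
- **Gap:** (0.559, 0.050).
- **Home:** (0.629, 0.046), yaw −0.062.

First I'll push on the bin's left side to square it up on the bay line, then push from the front.

```bash
cat >> m.py <<'E'
from scipy.spatial.transform import Rotation as Ro
def go(x,y,z,psi):
    o=get_obs();R=Ro.from_quat(o["tool_rot"]);p=np.array(o["position"])
    c,s=np.cos(psi),np.sin(psi)
    T=Ro.from_matrix(np.array([[-s,c,0],[c,s,0],[0,0,-1]]))
    print("t",round(float(o["time"]),2),"at",p.round(4),"cmd",(R.inv().apply(np.array([x,y,z])-p)/.04).round(3),(R.inv()*T).as_rotvec().round(3))
E
python3 -c "
from m import *
go(.46,.18,.40,-.062)
go(.46,.18,.193,-.062)"
```

```text
t 0.1 at [0.2465 0.574  0.4039] cmd [-8.792 -6.943  0.107] [-2.000e-03  1.000e-03  1.227e+00]
t 0.1 at [0.2465 0.574  0.4039] cmd [-8.794 -6.934  5.282] [-2.000e-03  1.000e-03  1.227e+00]
```

Request:
move_arm(commands=[[[-8.8,-6.94,0,0,0,1.227],[-8.8,-6.94,0,0,0,1.227],[-8.8,-6.94,0,0,0,1.227],[-8.8,-6.94,0,0,0,1.227],[-8.8,-6.94,0,0,0,1.227],[-8.8,-6.94,0,0,0,1.227],[-8.8,-6.94,0,0,0,1.227],[-8.8,-6.94,0,0,0,1.227],[-8.8,-6.94,0,0,0,1.227],[-8.8,-6.94,0,0,0,1.227],[-8.8,-6.94,0,0,0,1.227],[-8.8,-6.94,0,0,0,1.227]]], claw=0)

```text
time: 1.6
position: [0.4599, 0.1812, 0.4048]
tool_rot: [0.728, 0.686, -0.0, -0.0]
ft_force: [-0.6, 0.4, -0.3]
grip_width: 0.0436
grip_force: 0.0
```

```bash
python3 -c "
from m import *
go(.46,.18,.193,-.062)
c=camera('wrist');cv2.imwrite('pics/w1.png',c['pixels']);np.savez('w1.npz',**c)"
```

```text
t 1.6 at [0.4599 0.1812 0.4048] cmd [-3.100e-02  4.000e-03  5.294e+00] [-0.    -0.     0.002]
```

View pics/w1.png

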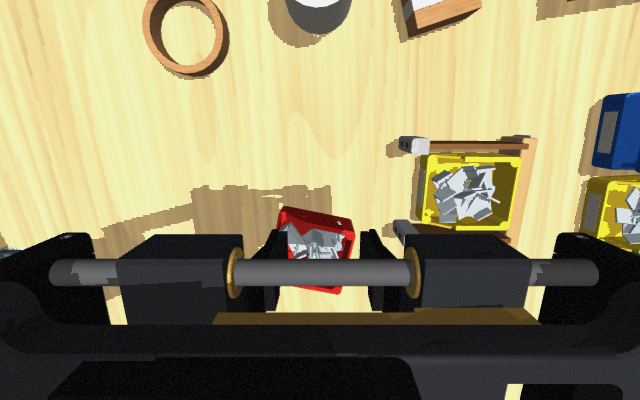

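The wrist view shows the red bin at (315,250) between and beyond the fingers, with the bench clear on its +y side. I'll descend there.

Request:
move_arm(commands=[[[0,0,1.5,0,0,0],[0,0,2.8,0,0,0],[0,0,4,0,0,0],[0,0,4.8,0,0,0],[0,0,5.3,0,0,0],[0,0,5.3,0,0,0],[0,0,5.3,0,0,0]]])

```text
time: 2.52
position: [0.4608, 0.1805, 0.1933]
tool_rot: [0.729, 0.685, 0.0, 0.0]
ft_force: [0.2, -0.7, 0.4]
grip_width: 0.0436
grip_force: 0.0
```

```bash
python3 -c "
from m import *
go(.461,.150,.193,-.062)
go(.471,.114,.193,-.062)"
```

```text
t 2.52 at [0.4608 0.1805 0.1933] cmd [-0.76   0.052  0.008] [ 0.001 -0.     0.   ]
t 2.52 at [0.4608 0.1805 0.1933] cmd [-1.643  0.356  0.008] [ 0.001 -0.     0.   ]
```

Request:
move_arm(commands=[[[0,-0.6,0,0,0,0],[-0.5,-0.6,0,0,0,0],[-0.65,-0.6,0,0,0,0],[-0.8,-0.6,0,0,0,0],[-0.92,-0.57,0,0,0,0],[-1.04,-0.53,0,0,0,0],[-1.16,-0.49,0,0,0,0],[-1.28,-0.45,0,0,0,0],[-1.4,-0.4,0,0,0,0],[-1.5,-0.35,0,0,0,0],[-1.6,-0.3,0,0,0,0],[-1.6,-0.3,0,0,0,0]]])

```text
time: 4.03
position: [0.4452, 0.1167, 0.1928]
tool_rot: [0.729, 0.685, 0.0, 0.001]
ft_force: [-0.6, -0.2, 0.1]
grip_width: 0.0433
grip_force: 0.0
```

Run:
```python
from m import *
go(.45,.112,.193,-.062)
c=camera('top');cv2.imwrite('pics/t2.png',cv2.resize(c['pixels'][85:235,230:445],None,fx=3.6,fy=3.6,interpolation=cv2.INTER_CUBIC))
```

```text
t 4.03 at [0.4452 0.1167 0.1928] cmd [-0.109  0.127 -0.005] [ 0.002  0.    -0.   ]
```

View pics/t2.png

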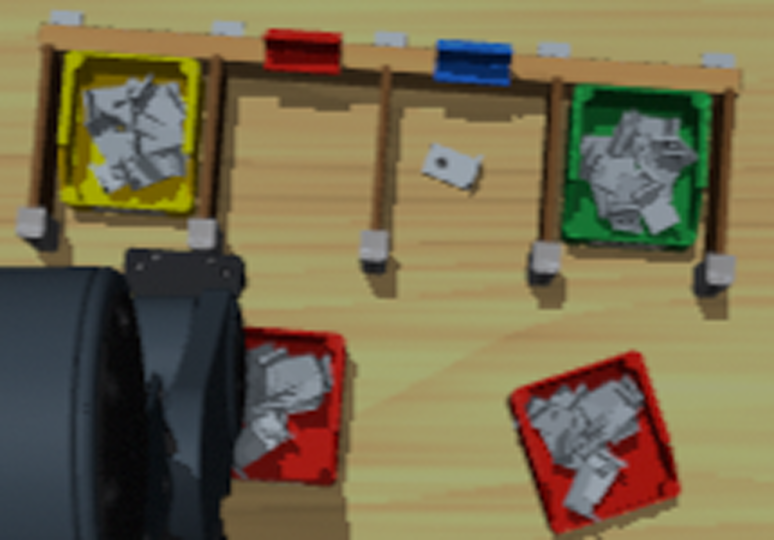

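The bin is now squared up: its back-right corner is at crop (346,333) and its right side is near x=343, almost on the bay line. I'll back off and measure it.

Request:
move_arm(commands=[[[0.5,0,0,0,0,0],[0.9,0,0,0,0,0],[1.2,0,-1,0,0,0],[1.8,0,-2.2,0,0,0],[2.6,0,-2.6,0,0,0],[2.6,0,-2.6,0,0,0]]])

```text
time: 4.82
position: [0.4514, 0.2229, 0.2985]
tool_rot: [0.727, 0.686, 0.002, 0.001]
ft_force: [0.8, 0.3, -1.5]
grip_width: 0.0433
grip_force: 0.0
```

```bash
cat >> m.py <<'E'
HOME=np.array([.629,.0457]);YAW=-.0619
def binpose(c,box=None,zt=.044):
    """bin pose in the red bay frame (m, rad) from its upper rim"""
    P,ok=pts(c);a=np.array([np.cos(YAW),np.sin(YAW)]);b=np.array([-a[1],a[0]])
    X=(P[...,:2]-HOME)@a;Y=(P[...,:2]-HOME)@b
    m=red(c)&ok&(P[...,2]>zt)&(P[...,2]<.062)&(abs(Y)<.09)&(X<.055)&(X>-.3)
    k,l,s,_=cv2.connectedComponentsWithStats(cv2.dilate(m.astype(np.uint8),np.ones((3,3))))
    m&=l==1+np.argmax(s[1:,4])
    x,y=X[m],Y[m]
    r=cv2.minAreaRect(np.c_[x,y].astype(np.float32))
    # side edges: outermost y per x slice; back edge: outermost x per y slice
    def ed(u,v,f):
        q=[(t,f(v[abs(u-t)<.004])) for t in np.arange(np.percentile(u,12),np.percentile(u,88),.006) if (abs(u-t)<.004).sum()>1]
        q=np.array(q);return np.polyfit(q[:,0],q[:,1],1).round(4),len(q)
    print("n",m.sum(),"rect",np.round(r[0],4),np.round(r[1],4),round(r[2],1),"x",x.min().round(4),x.max().round(4),"y",y.min().round(4),y.max().round(4))
    print(" R",ed(x,y,np.min),"L",ed(x,y,np.max),"B",ed(y,x,np.max))
E
python3 - <<'E'
from m import *
c=camera('top'); cv2.imwrite('pics/t3.png',c['pixels']); binpose(c); binpose(dict(np.load('top0.npz')))
go(.366,.062,.30,1.509)
E
```

```text
n 190 rect [-0.1646  0.0023] [0.0886 0.0713] 89.9 x -0.2003 -0.1289 y -0.042 0.0465
 R (array([-0.0118, -0.0431]), 9) L (array([0.007 , 0.0468]), 9) B (array([ 0.0072, -0.1299]), 14)
n 184 rect [-0.1811  0.0286] [0.0886 0.0696] 77.8 x -0.224 -0.1404 y -0.0205 0.077
 R (array([ 0.0658, -0.0028]), 10) L (array([-0.1975,  0.0375]), 10) B (array([ 0.1421, -0.1511]), 15)
t 4.88 at [0.4507 0.2218 0.2973] cmd [-4.113 -1.879 -0.071] [ 1.000e-03  1.000e-03 -1.568e+00]
```

Run:
```python
from m import *
go(.380,.064,.30,1.509)
c=camera('top');P,ok=pts(c);a=np.array([np.cos(YAW),np.sin(YAW)]);b=np.array([-a[1],a[0]])
X=(P[...,:2]-HOME)@a;Y=(P[...,:2]-HOME)@b;h=cv2.cvtColor(c["pixels"],cv2.COLOR_BGR2HSV)
for n,lo,hi,y0 in(("y",22,34,.114),("g",50,80,-.228)):
    m=(h[...,0]>lo)&(h[...,0]<hi)&(h[...,1]>110)&ok&(P[...,2]>.044)&(P[...,2]<.062)&(abs(Y-y0)<.053)&(abs(X)<.055)
    print(n,m.sum(),X[m].min(),X[m].max(),np.sort(Y[m])[[3,-4]]-y0)
    for t in (-.01,.01,.03): 
        q=Y[m&(abs(X-t)<.008)]-y0; print(q.min().round(4),q.max().round(4))
```

```text
t 4.88 at [0.4507 0.2218 0.2973] cmd [-4.043 -1.532 -0.071] [ 1.000e-03  1.000e-03 -1.568e+00]
y 231 -0.025282749661114896 0.05178680049775936 [-0.04461285  0.04515313]
-0.0451 0.0452
-0.0446 0.046
-0.0448 0.0462
g 226 -0.025879972884204273 0.049991292819896685 [-0.04430512  0.04528366]
-0.0447 0.046
-0.0435 0.0453
-0.045 0.0455
```

The neighbours read within 1 mm of home, so the bay frame is good. The red bin is at bay x = −0.179, y = +0.002, yaw about 0. I'll move behind its front.

Request:
move_arm(commands=[[[-1,-0.4,0,0,0,-0.17],[-2,-0.8,0,0,0,-0.35],[-3,-1.2,0,0,0,-0.53],[-4.04,-1.53,0,0,0,-0.71],[-4.04,-1.53,0,0,0,-0.89],[-4.04,-1.53,0,0,0,-1.07],[-4.04,-1.53,0,0,0,-1.25],[-4.04,-1.53,0,0,0,-1.43],[-4.04,-1.53,0,0,0,-1.568],[-4.04,-1.53,0,0,0,-1.568],[-4.04,-1.53,0,0,0,-1.568]]])

```text
time: 6.3
position: [0.3796, 0.063, 0.2963]
tool_rot: [0.034, 0.999, 0.0, -0.001]
ft_force: [-0.3, 0.6, 0.3]
grip_width: 0.0434
grip_force: 0.0
```

Run:
```python
from m import *
go(.380,.062,.193,1.509)
```

```text
t 6.3 at [0.3796 0.063  0.2963] cmd [-0.017 -0.025  2.582] [-0.    -0.002 -0.006]
```

Request:
move_arm(commands=[[[0,0,1,0,0,0],[0,0,1.8,0,0,0],[0,0,2.3,0,0,0],[0,0,2.58,0,0,0],[0,0,2.58,0,0,0],[-0.2,0,2.58,0,0,0],[-0.35,0,2.58,0,0,0],[-0.5,-0.02,2.58,0,0,0],[-0.65,-0.04,2.58,0,0,0],[-0.8,-0.05,2.58,0,0,0],[-0.95,-0.06,2.58,0,0,0],[-0.95,-0.06,2.58,0,0,0]]])

```text
time: 7.8
position: [0.419, 0.0583, 0.1935]
tool_rot: [0.032, 0.999, -0.0, 0.002]
ft_force: [-0.4, 0.0, 0.1]
grip_width: 0.0433
grip_force: 0.1
```

Run:
```python
from m import *
go(.45,.0568,.193,1.509)
c=camera('top'); cv2.imwrite('pics/t4.png',cv2.resize(c['pixels'][85:235,230:445],None,fx=3.6,fy=3.6,interpolation=cv2.INTER_CUBIC)); binpose(c)
```

```text
t 7.8 at [0.419  0.0583 0.1935] cmd [-0.775  0.013  0.016] [-0.     0.004 -0.003]
n 89 rect [0.0494 0.0002] [0.0104 0.0487] 0.3 x 0.0442 0.0547 y -0.0241 0.0246
 R (array([ 0.0838, -0.028 ]), 2) L (array([-0.0143,  0.0252]), 2) B (array([-0.0269,  0.054 ]), 7)
```

View pics/t4.png

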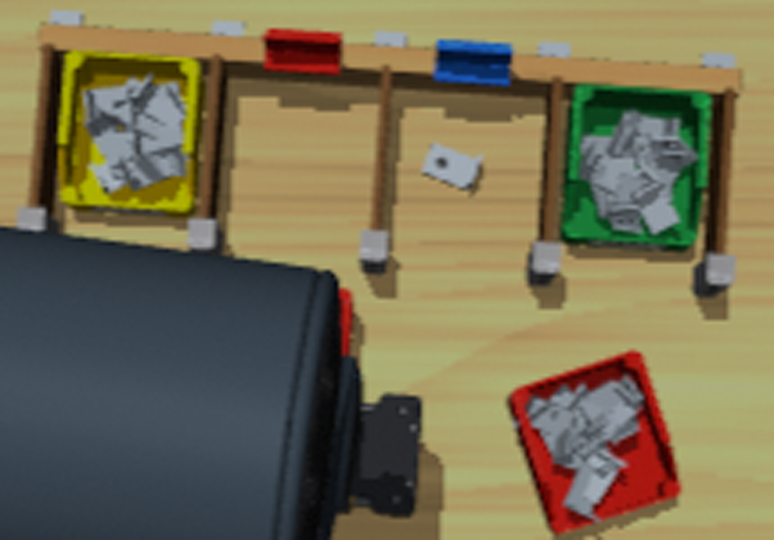

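The arm hides most of the bin, but its right edge shows at crop x≈350, y 290–355, square with the bay. The red-tab reading (y=0.0002) confirms the bay frame. I'll measure that visible edge.

```bash
cat >> m.py <<'E'
def edge(c,lo=-.3,zt=.04):
    P,ok=pts(c);a=np.array([np.cos(YAW),np.sin(YAW)]);b=np.array([-a[1],a[0]])
    X=(P[...,:2]-HOME)@a;Y=(P[...,:2]-HOME)@b
    m=red(c)&ok&(P[...,2]>zt)&(P[...,2]<.054)&(abs(Y)<.06)&(X<.042)&(X>lo)
    print("n",m.sum(),"xmax",np.sort(X[m])[-4:].round(4))
    for t in np.arange(lo,.05,.01):
        q=Y[m&(abs(X-t)<.005)]
        if len(q)>1: print(round(t,3),q.min().round(4),q.max().round(4),len(q))
E
python3 - <<'E'
from m import *
c=camera('top');edge(c)
c=camera('side');edge(c)
cv2.imwrite('pics/s4.png',cv2.resize(c['pixels'][110:310,150:450],None,fx=2.6,fy=2.6))
E
```

```text
n 37 xmax [-0.1018 -0.1017 -0.1003 -0.1   ]
-0.14 -0.0446 -0.0423 6
-0.13 -0.0444 -0.0416 8
-0.12 -0.0437 -0.0408 8
-0.11 -0.043 -0.0378 8
-0.1 -0.0423 -0.0372 7
n 219 xmax [-0.0983 -0.098  -0.0969 -0.0967]
-0.17 0.0419 0.0457 5
-0.16 0.038 0.0453 17
-0.15 -0.0439 0.0487 21
-0.14 -0.0465 0.0455 28
-0.13 -0.0457 0.0492 31
-0.12 -0.0459 0.0472 27
-0.11 -0.0454 0.0467 45
-0.1 -0.0435 0.0461 45
```

View pics/s4.png

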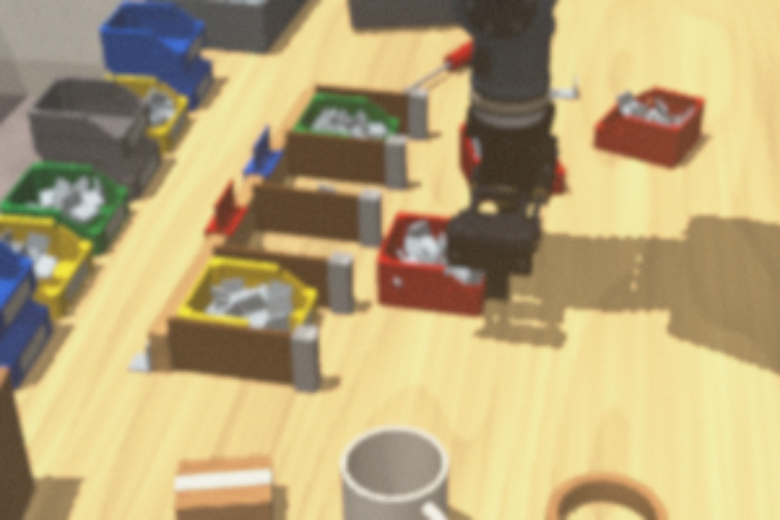

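The side view shows the bin upright and square, just ahead of its gap (crop 380–490, 215–310). It's within about 1 mm of the bay line, so I'll keep pushing.

Request:
move_arm(commands=[[[-0.15,-0.01,0,0,0,0],[-0.3,-0.02,0,0,0,0],[-0.45,-0.03,0,0,0,0],[-0.6,-0.03,0,0,0,0],[-0.75,-0.03,0,0,0,0],[-0.9,-0.03,0,0,0,0],[-1.05,-0.03,0,0,0,0],[-1.2,-0.03,0,0,0,0],[-1.35,-0.03,0,0,0,0],[-1.5,-0.03,0,0,0,0]]])

```text
time: 9.2
position: [0.4779, 0.0534, 0.1935]
tool_rot: [0.032, 0.999, -0.0, -0.0]
ft_force: [-1.6, -0.7, -1.3]
grip_width: 0.0431
grip_force: 0.6
```

Run:
```python
from m import *
go(.569,.0494,.193,1.509)
edge(camera('top'));edge(camera('side'))
```

```text
t 9.2 at [0.4779 0.0534 0.1935] cmd [-2.28   0.047  0.013] [-0.    -0.    -0.003]
n 101 xmax [-0.0411 -0.041  -0.041  -0.0409]
-0.06 -0.044 0.0425 14
-0.05 -0.0458 0.0436 31
-0.04 -0.0426 0.0415 56
n 184 xmax [-0.0374 -0.0371 -0.0371 -0.0315]
-0.11 0.0408 0.0443 5
-0.1 0.0384 0.0446 16
-0.09 0.0393 0.045 19
-0.08 -0.0492 0.0446 24
-0.07 -0.0509 -0.0358 15
-0.06 -0.0556 -0.0411 14
-0.05 -0.0543 0.0411 32
-0.04 -0.0444 0.041 58
```

Request:
move_arm(commands=[[[-0.17,0.01,0,0,0,0],[-0.34,0.02,0,0,0,0],[-0.51,0.03,0,0,0,0],[-0.68,0.03,0,0,0,0],[-0.85,0.03,0,0,0,0],[-1.02,0.03,0,0,0,0],[-1.19,0.03,0,0,0,0],[-1.36,0.03,0,0,0,0],[-1.53,0.03,0,0,0,0],[-1.7,0.03,0,0,0,0],[-1.85,0.03,0,0,0,0],[-1.95,0.03,0,0,0,0]]])

```text
time: 10.8
position: [0.556, 0.0495, 0.1936]
tool_rot: [0.032, 0.999, -0.0, 0.0]
ft_force: [-4.3, -0.2, 2.2]
grip_width: 0.0435
grip_force: 1.7
```

Run:
```python
from m import *
go(.569,.0494,.193,1.509)
edge(camera('top'))
```

```text
t 10.8 at [0.556  0.0495 0.1936] cmd [-0.326  0.018  0.014] [-0.     0.001 -0.003]
n 17 xmax [0.0368 0.0368 0.0377 0.0379]
0.03 -0.0298 -0.0201 4
0.04 -0.0273 0.0239 13
```

Request:
move_arm(commands=[[[-0.1,0,0,0,0,0],[-0.18,0,0,0,0,0],[-0.24,0,0,0,0,0],[-0.29,0,0,0,0,0],[-0.32,0,0,0,0,0],[-0.32,0,0,0,0,0]]])

```text
time: 11.6
position: [0.5685, 0.0487, 0.1936]
tool_rot: [0.032, 0.999, -0.0, 0.001]
ft_force: [-1.0, 0.4, -0.5]
grip_width: 0.0432
grip_force: 0.4
```

Request:
move_arm(commands=[[[-0.03,0,0,0,0,0],[-0.06,0,0,0,0,0],[-0.06,0,0,0,0,0]]])

```text
time: 11.98
position: [0.5695, 0.0487, 0.1936]
tool_rot: [0.032, 0.999, 0.0, -0.002]
ft_force: [-4.7, -0.4, 3.3]
grip_width: 0.0435
grip_force: 2.5
```

Run:
```python
from m import *
o=get_obs();print(o["position"],o["ft_force"])
c=camera('top');edge(c)
cv2.imwrite('pics/t5.png',c['pixels'])
```

```text
[0.56945902 0.04868892 0.19356418] [-4.70048168 -0.4495091   3.33355096]
n 0 xmax []
```

Request:
move_arm(commands=[[[-0.03,0,0,0,0,0],[-0.05,0,0,0,0,0],[-0.05,0,0,0,0,0]]])

```text
time: 12.4
position: [0.5702, 0.0487, 0.1935]
tool_rot: [0.032, 0.999, 0.0, -0.004]
ft_force: [-8.5, -0.5, 5.6]
grip_width: 0.0434
grip_force: 4.0
```

The force is rising while the tip has almost stopped, so the bin is against the rail. I'll back off, lift and check.

Request:
move_arm(commands=[[[0.2,0,0,0,0,0],[0.6,0,0,0,0,0],[1.2,0,0,0,0,0],[2.2,0,-0.5,0,0,0],[3.2,0,-2,0,0,0],[4,1,-3.5,0,0,0],[4,2.3,-4.5,0,0,0],[4,3.6,-5,0,0,0],[4,5,-5,0,0,0],[4,5,-5,0,0,0],[4,5,-5,0,0,0]]])

```text
time: 13.78
position: [0.4258, 0.2588, 0.3935]
tool_rot: [0.031, 1.0, -0.0, 0.001]
ft_force: [0.5, 0.0, -0.1]
grip_width: 0.0436
grip_force: 0.0
```

Run:
```python
from m import *
c=camera('top');edge(c,-.05,.044)
P,ok=pts(c);a=np.array([np.cos(YAW),np.sin(YAW)])
cv2.imwrite('pics/t6.png',cv2.resize(c['pixels'][60:235,210:445],None,fx=3.4,fy=3.4,interpolation=cv2.INTER_CUBIC))
print(get_obs()["position"])
```

```text
n 121 xmax [0.0416 0.0416 0.0416 0.042 ]
-0.02 -0.0433 0.0417 4
-0.01 -0.0449 0.0446 21
0.0 -0.0446 0.0446 18
0.01 -0.0439 0.0438 16
0.02 -0.0449 0.0443 20
0.03 -0.0449 0.0446 20
0.04 -0.0439 0.0431 21
[0.42577408 0.25786184 0.39315171]
```

View pics/t6.png

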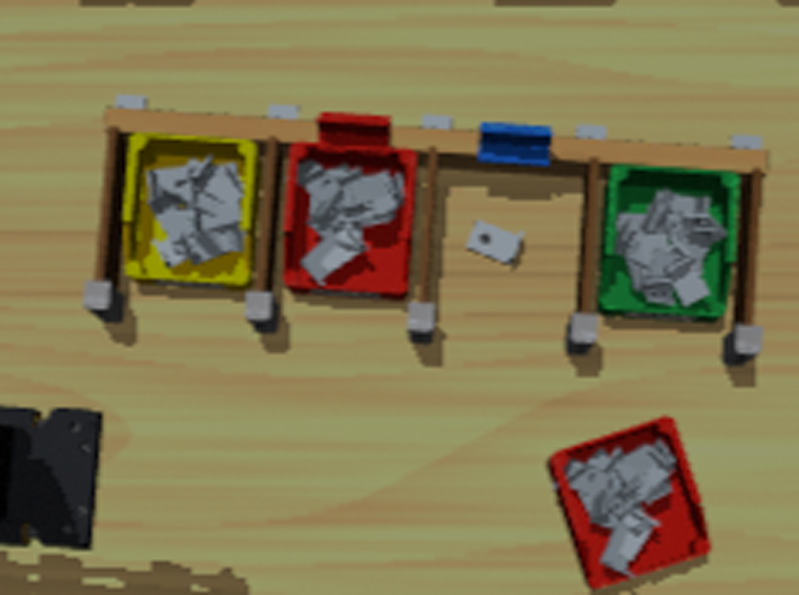

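The red bin stands square and centred in its bay. Its front edge at (345,293) lies on the line from yellow's front (190,282) to green's (660,315), and its back is at the rail. The hand is clear and the neighbours haven't moved.

```bash
python3 -c "
from rig import *
print(hand_in())"
```

```text
the job is handed in; nothing more can be done
None
```

The leftmost red bin was pushed into the red-tab bay and stands square against the back rail in line with its neighbours; the hand is clear, nothing else in the last top view had moved, and the job was handed in at about 14 s of the 48 s allowed.

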